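# Take the wax pot off its warming stand

### The job

The lidded wax pot standing on the three-legged warming stand has to come off: lift it by the wooden grip of its handle and set it down in the middle of the round cork mat, lowering it until it stands there before letting go. Keep it upright on the way, leave it standing on the mat released, and leave the other pot, the one standing on the bench itself, where it is.

Things in the scene. Friction and masses are not known exactly. Their poses are not given: they have to be found in the camera images.
- pot_center (a point): Pot to move: lidded round steel pot, 86 mm wide, 66 mm tall, about 0.35 kg, loose on the stand. Point: on its axis, 30 mm above its underside, z up. A stiff wire bail, 43 mm out on either side along x, carries a wooden grip bar over the lid: 14 mm wide (y), 14 high, 68 long (x), its centre 85 mm above this point, 49 mm above the lid. Grip it across its width, fingers closing along the pot's y.
- stand: The warming stand, fixed to the bench: a dark steel disc 112 mm in diameter, top face 75 mm above the bench, on three thin splayed legs (feet 62 mm from the axis) over a small white heater puck. Origin on its axis at bench level, z up. Three small pins, 51 mm from the axis, stand 6 mm above the disc around the pot's foot.
- mat_top (a point): The centre of the top face of the round cork mat, 130 mm in diameter and 8 mm thick, fixed to the bench; z up. A pot standing on it has its centre point 30 mm above this point.
- spare_center (a point): The other pot, alike in every way to the first, standing on the bench itself; same point (30 mm above its underside) and axes. To be left alone. Its handle reaches 122 mm above the bench.
There are look-alikes about, which are no part of the job. Of the things that look like the part that bears mat_top, the larger one is meant. What is shaped like the part that bears pot_center but purple is not meant.

How it is judged (in metres and radians):
On the way, in this order (a step that is already met when the one before it is completed fails the run):
1. the pot is lifted clear of the stand, its underside at least 20 mm above the disc (z of pot_center in the frame of stand above 0.125 m), for 0.1 s.
2. the pot, still held by the fingers, is lowered upright onto the middle of the mat (underside within 8 mm of it) (horizontal distance between pot_center and mat_top below 0.022 m and z of pot_center in the frame of mat_top between 0.02 and 0.038 m and angle between pot_center's own z axis and vertical below 0.18 rad and contact force between pot and the fingers above 0.3 N), for 0.04 s.
At the end, for the whole second after the job is handed in: The pot stands upright (within 10 degrees) and at rest on the round cork mat, its axis within 22 mm of the mat's centre, and the other pot is within 20 mm of where it was (horizontal distance between pot_center and mat_top below 0.022 m and z of pot_center in the frame of mat_top between 0.02 and 0.036 m and angle between pot_center's own z axis and vertical below 0.18 rad and linear speed of pot below 0.03 m/s and distance of spare_center from where it was at the start of the episode below 0.02 m); the robot touches nothing.
It fails at once if the pot is tipped by more than 35 degrees (angle between pot_center's own z axis and vertical above 0.61 rad).
It fails at once if the other pot is pushed more than 20 mm from its place (distance of spare_center from where it was at the start of the episode above 0.02 m).
It also fails if it takes over 42 s, if anything falls off the work surface, if the arm or the gripper's body presses on something with over 40 N, if the wrist force passes 120 N, or if a joint passes its speed limit or range.

### The arm

A 6-joint arm with a two-finger parallel gripper is mounted at the origin on the work surface. World frame = base frame: x ahead of the robot, y to its left, z up, the work surface at z = 0. Lengths are in mm, angles in rad, forces in N, time in s.
With the tool pointing down it reaches from about 350 to 975 mm from the base axis. Payload 7.1 kg.
Tool frame: the origin (TCP) lies between the finger pads; the fingertips stand 19 mm ahead of it and the grasp point (between the pads) is the TCP (ctrl.tcp_to_tips is the distance from the TCP to the fingertips, in mm); z points along the fingers, y is the line along which they close (so a half turn about z gives the same grasp; the last joint's range is limited). The gripper opens to 88 mm and grips with 3 to 60 N. Pads are 20 mm wide; open, the fingers measure 115 mm over their backs; the gripper's body (75 mm by 178 mm) begins 61 mm behind the grasp point.
Start: joints at [-1.239, 0.423, 1.63, -0, 1.089, -0.019], TCP at [214.798, -586.913, 241.675] pointing down, gripper open.
Joint ranges: [-3, 3], [-0.9, 2.11], [0.09, 2.58], [-1.31, 4.45], [0.11, 2.69], [-2.54, 2.54]. Speed limits (rad/s): [2.39, 2.39, 3.01, 3.14, 3.14, 3.14].

### API

Orientations are given as a rotation vector (axis times angle).
In Python, from workcell import status, optics, ctrl gives the robot as it stands. The module is installed in compiled form; this text tells all that it offers.
- The arm moves only by the shell command python3 -m inch 'ROWS'. ROWS is JSON, a list that holds one entry, the list of rows, each a list of 7 numbers: the shift along the tool's x, y, z in mm, then the turn, a rotation vector about the tool's x, y, z in rad, then the opening in per cent of the stroke, from 0 (shut) to 100 (fully open). A call has 1 to 20 rows; each row is the pose to reach, as a shift and turn from the pose commanded when the call began, along the tool's axes at that moment; what a row does not reach only later rows make up. A row lasts 1/10 s, in which the tool goes at most 50 mm and 8.59 degrees, less where a joint would pass 70% of its speed; a pose out of reach is approached as far as the arm can. A call with a gripper value outside its range is refused whole. The fingers move at their own pace and stop on an object; the grip force is fixed at half the most. Time passes only in rows, so rows that repeat a pose let the fingers close. It gives the time, the measured TCP pose, the force, the opening and the grip force at its end, in the units of the state.
- status.get_obs(): the state, without advancing time (a new reading comes with each control period).
- optics.get_image(name): name is "scene" or "top" or "wrist"; returns a dict with "frame" (400x640x3 uint8, red, green, blue), "fx", "fy", "cx", "cy" (pixels), "k1" (the pictures are not rectified: a ray, as slopes to the right and down, at radius r is drawn at 1 + k1 r^2 times it, then the intrinsics apply), "rvec" (rotation vector, rad) and "tvec" (3), from world to camera coordinates, as OpenCV has them; the wrist camera has in their place "hand_eye" (4x4, takes a point from camera to tool coordinates, whose origin is the TCP and whose axes are the flange's). Camera axes: x right, y down, z forward; pixel columns grow to the right and rows downward; lengths in mm; the calibration is good to about 2 mm. A picture is of the moment at which its call begins: read the wrist's pose just before it. There is no depth.
- ctrl.close_job(): hands the job in; it is judged then, once.
The state is a dict: "t": time; "qpos": joint angles; "qvel": joint speeds; "joint_torque": joint torques, N m; "ee_pos": TCP position; "orientation": TCP orientation; "ft_force": force on the tool from outside, world axes, zero at the start; "moment": the same for the moment, N m; "width": finger opening in mm; "grasp_force": force on a finger pad.
Only numpy, scipy, OpenCV 4.12 (cv2) and the standard library are available. Lean on these libraries where they do the work, as an engineer would, in place of code of your own. Each camera call takes 0.05 s, during which the arm holds its last target. There are 200 camera calls.

## Working session

There is one attempt and no reset: what is moved stays moved. The work goes in short steps, Python scripts to look and compute and a shell command to move; the robot and the scene stay as the last step left them, time stands still between calls to the robot, and variables do not carry over. Pictures are saved under pics/ and viewed, at most 10 in all, crops included, and the job is handed in when it is done.

```bash
mkdir -p pics
cat > h.py <<'E'
import numpy as np, cv2
from workcell import status, optics, ctrl
from scipy.spatial.transform import Rotation as R
def snap(n,f):
    o=status.get_obs(); d=optics.get_image(n); cv2.imwrite('pics/'+f,d['frame'][...,::-1])
    if 'hand_eye' in d:
        H=np.array(d['hand_eye']);T=np.eye(4);T[:3,:3]=R.from_rotvec(o['orientation']).as_matrix();T[:3,3]=o['ee_pos'];M=T@H
        d['Rwc']=M[:3,:3];d['c']=M[:3,3]
    else:
        Rm=R.from_rotvec(np.ravel(d['rvec'])).as_matrix();d['Rwc']=Rm.T;d['c']=-Rm.T@np.ravel(d['tvec'])
    np.save('pics/'+f+'.npy',{k:v for k,v in d.items() if k!='frame'},allow_pickle=True)
    return d
def load(f): return np.load('pics/'+f+'.npy',allow_pickle=True).item()
def K(d): return np.array([[d['fx'],0,d['cx']],[0,d['fy'],d['cy']],[0,0,1.]])
def ray(d,u,v):
    p=cv2.undistortPoints(np.array([[[u,v]]],float),K(d),np.array([d['k1'],0,0,0,0.])).ravel()
    return d['Rwc']@np.array([*p,1])
def onz(d,u,v,z):
    r=ray(d,u,v); return d['c']+r*(z-d['c'][2])/r[2]
def tri(*obs):
    A=0;b=0
    for d,u,v in obs:
        r=ray(d,u,v);r/=np.linalg.norm(r);P=np.eye(3)-np.outer(r,r);A=A+P;b=b+P@d['c']
    return np.linalg.solve(A,b)
def proj(d,p):
    Rm=d['Rwc'].T
    return cv2.projectPoints(np.array([p],float),cv2.Rodrigues(Rm)[0],-Rm@d['c'],K(d),np.array([d['k1'],0,0,0,0.]))[0].ravel()
E
python3 - <<'E'
from h import *
for n in('scene','top'):
    d=snap(n,n+'1.png');print(n,d['c'],d['Rwc'].round(2).tolist(),d['fx'])
o=status.get_obs();print(o['ee_pos'],o['orientation'],R.from_rotvec(o['orientation']).as_matrix().round(3))
E
```

```text
scene [1120.31790571  152.39112976 1001.65516539] [[-0.32, 0.8, -0.51], [0.95, 0.27, -0.19], [-0.01, -0.54, -0.84]] 448.243316502383
top [ 391.2802317   -51.54851437 1206.3602049 ] [[0.01, -0.99, 0.12], [-1.0, -0.01, -0.02], [0.02, -0.12, -0.99]] 439.44802868395993
[ 214.65912649 -586.49989859  240.99760459] [-3.09207540e+00 -5.47996109e-01  3.14504028e-04] [[ 0.939  0.344 -0.   ]
 [ 0.344 -0.939  0.001]
 [ 0.    -0.001 -1.   ]]
```

View pics/scene1.png

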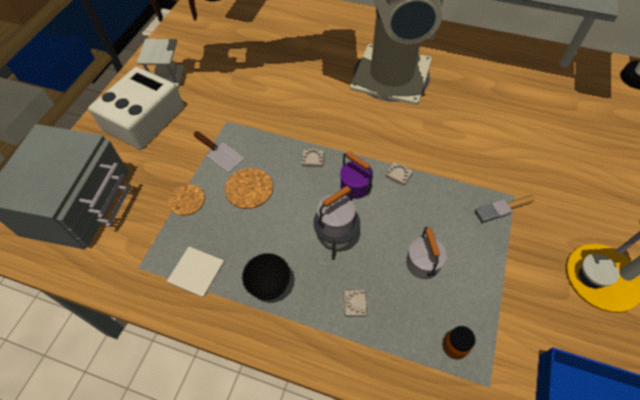

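View pics/top1.png

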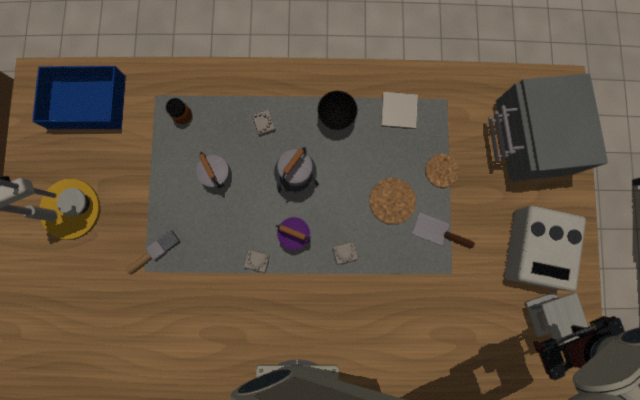

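Candidates for the pot: steel pot on the dark stand (top 295,170; scene 338,213), steel pot on the bench (top 213,172), and purple pot (top 293,233). I choose the first. Candidates for the mat: large cork disc (top 392,201) and small one (442,170). I choose the large one. Next is a close crop of both views to check this.

Run:
```python
import cv2,numpy as np
a=cv2.imread('pics/scene1.png')[165:265,290:390];b=cv2.imread('pics/top1.png')[120:220,245:345]
f=lambda x:cv2.resize(x,(400,400),interpolation=cv2.INTER_CUBIC)
cv2.imwrite('pics/c1.png',cv2.convertScaleAbs(np.hstack([f(a),f(b)]),alpha=1.5,beta=15))
```

```text
(no output)
```

View pics/c1.png

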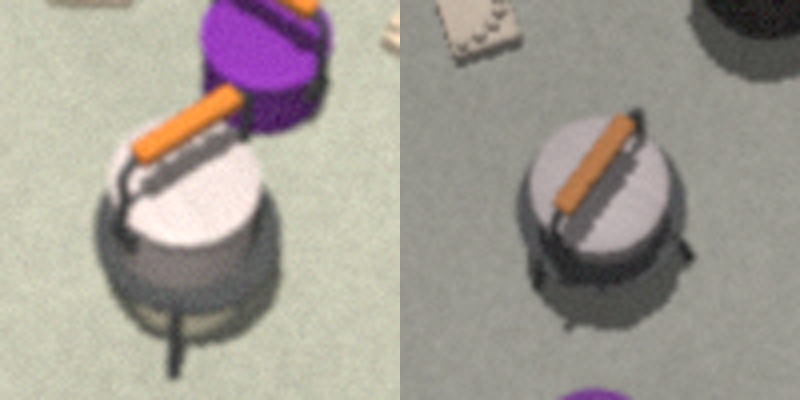

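The crop confirms it: a steel pot on a three-legged dark stand. The grip ends are at scene (325,203) and (349,189.5), top (301.2,151.2) and (286.2,171.7).

Run:
```python
from h import *
s=load('scene1.png');t=load('top1.png')
A=[(325,203),(301.2,151.2)];B=[(349,189.5),(286.2,171.7)]
for P in(A,B): print(tri((s,*P[0]),(t,*P[1])),onz(s,*P[0],190),onz(t,*P[1],190))
# mat segmentation
for n,d,(u,v) in(('scene',s,(249,187)),('top',t,(392,201))):
    im=cv2.imread(f'pics/{n}1.png');h=cv2.cvtColor(im,cv2.COLOR_BGR2HSV)
    m=((h[...,1]>90)).astype(np.uint8);_,L,st,c=cv2.connectedComponentsWithStats(m);k=L[v,u];print(st[k],c[k])
    cnt=cv2.findContours((L==k).astype(np.uint8),0,2)[0][0].reshape(-1,2)
    w=np.array([onz(d,*p,6)[:2] for p in cnt]).astype(np.float32);print('mat',cv2.minEnclosingCircle(w), cv2.fitEllipse(w))
# spare grip
print('spare',onz(t,207,167,115), 'purple',onz(t,292,233,115))
```

```text
[641.62431786  -9.69118019 187.99715358] [642.76734687  -9.16082095 190.        ] [641.17051183  -9.90402217 190.        ]
[591.68897336  26.79688777 186.26058444] [593.56447167  29.31146511 190.        ] [591.46717313  24.55953752 190.        ]
[ 224  168   49   41 1583] [248.36323437 187.72646873]
mat ((551.7944946289062, -256.42486572265625), 66.8470230102539) ((551.7391967773438, -256.60699462890625), (128.5428009033203, 131.58187866210938), 127.59052276611328)
[ 369  178   47   46 1679] [392.18284693 200.47885646]
mat ((550.434326171875, -256.18145751953125), 64.72660064697266) ((550.634521484375, -256.0727233886719), (126.59166717529297, 126.779541015625), 100.16346740722656)
spare [616.35055729 230.47954459 115.        ] purple [451.88347234  12.94010437 115.        ]
```

```bash
cat >> h.py <<'E'
def goal(p,yaw):
    o=status.get_obs();C=R.from_rotvec(o['orientation'])
    y=np.radians(yaw);G=R.from_matrix(np.array([[np.cos(y),np.sin(y),0],[np.sin(y),-np.cos(y),0],[0,0,-1]]))
    print('shift',C.inv().apply(np.array(p)-o['ee_pos']).round(1),'turn',(C.inv()*G).as_rotvec().round(3),'t',o['t'],'q',np.round(o['qpos'],2))
E
python3 -c "
from h import *
goal((617,9,320),144);goal((617,9,320),-36)"
```

```text
shift [ 582.5 -421.1  -78.4] turn [-1.000e-03 -1.000e-03 -2.162e+00] t 0.1 q [-1.24  0.42  1.63  0.    1.09 -0.02]
shift [ 582.5 -421.1  -78.4] turn [-0.001  0.001  0.979] t 0.1 q [-1.24  0.42  1.63  0.    1.09 -0.02]
```

```bash
python3 -m inch '[[[0,0,-40,0,0,0,100],[30,-20,-78,0,0,-0.1,100],[65,-47,-78,0,0,-0.24,100],[105,-76,-78,0,0,-0.38,100],[145,-105,-78,0,0,-0.52,100],[185,-134,-78,0,0,-0.66,100],[225,-163,-78,0,0,-0.8,100],[265,-192,-78,0,0,-0.95,100],[305,-220,-78,0,0,-1.1,100],[345,-249,-78,0,0,-1.24,100],[385,-278,-78,0,0,-1.38,100],[425,-307,-78,0,0,-1.52,100],[465,-336,-78,0,0,-1.66,100],[505,-365,-78,0,0,-1.8,100],[545,-394,-78,0,0,-1.95,100],[570,-412,-78,0,0,-2.08,100],[582,-421,-78,0,0,-2.16,100],[582,-421,-78,0,0,-2.16,100],[582,-421,-78,0,0,-2.16,100],[582,-421,-78,0,0,-2.16,100]]]' | tail -c 600
python3 - <<'E'
from h import *
goal((617,9,320),144);goal((617,9,190),144)
d=snap('wrist','w1.png');print(d['c'])
print([proj(d,p).round(1) for p in ((617,9,190),(617,9,197),(641.6,-9.7,190),(591.7,26,190))])
E
```

```text
t: 2.1
ee_pos: [616.0, 7.5, 319.5]
orientation: [-0.978, -2.985, 0.001]
ft_force: [0.1, -0.6, 0.1]
width: 87.7
grasp_force: 0.0
shift [ 0.1  1.8 -0.5] turn [-0.001 -0.    -0.005] t 2.1 q [-0.01  0.33  1.58 -0.    1.23 -0.94]
shift [  0.    1.9 129.5] turn [-0.001 -0.    -0.005] t 2.1 q [-0.01  0.33  1.58 -0.    1.23 -0.94]
[551.74250158  54.85137752 460.95012261]
[array([322.6, 196.7]), array([322.7, 198.7]), array([322.1, 225.9]), array([321.3, 166. ])]
```

View pics/w1.png

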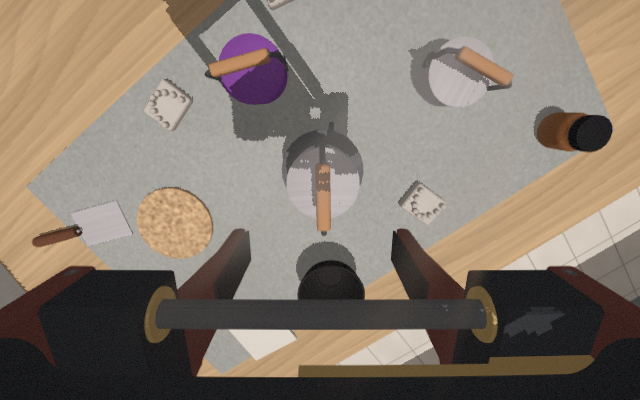

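The wrist view shows the grip at (323.5,198), with ends at about (324,165) and (324,232), matching the predicted (322.6,197). I'm descending and gripping.

```bash
python3 -m inch '[[[0,2,30,0,0,0,100],[0,2,60,0,0,0,100],[0,2,90,0,0,0,100],[0,2,110,0,0,0,100],[0,2,122,0,0,0,100],[0,2,130,0,0,0,100],[0,2,130,0,0,0,100],[0,2,130,0,0,0,100],[0,2,130,0,0,0,0],[0,2,130,0,0,0,0],[0,2,130,0,0,0,0],[0,2,130,0,0,0,0],[0,2,130,0,0,0,0],[0,2,130,0,0,0,0],[0,2,130,0,0,0,0],[0,2,130,0,0,0,0],[0,2,130,0,0,0,0],[0,2,130,0,0,0,0]]]' | tail -c 600
```

```text
t: 3.95
ee_pos: [617.7, 10.0, 189.6]
orientation: [-0.974, -2.986, 0.0]
ft_force: [0.4, -0.2, -1.0]
width: 13.8
grasp_force: 29.9
```

Gripped at 13.8 mm and 30 N. Next: lift 60 mm and look.

```bash
python3 -m inch '[[[0,0,-6,0,0,0,0],[0,0,-14,0,0,0,0],[0,0,-24,0,0,0,0],[0,0,-36,0,0,0,0],[0,0,-50,0,0,0,0],[0,0,-64,0,0,0,0],[0,0,-75,0,0,0,0],[0,0,-80,0,0,0,0],[0,0,-80,0,0,0,0],[0,0,-80,0,0,0,0],[0,0,-80,0,0,0,0]]]' | tail -c 600
python3 - <<'E'
from h import *
goal((551,-256,270),144)
goal((551,-256,125),144)
d=snap('wrist','w2.png');s=snap('scene','s2.png')
im=cv2.imread('pics/s2.png')[120:270,270:420]
cv2.imwrite('pics/c2.png',np.hstack([cv2.resize(im,(400,400)),cv2.resize(cv2.imread('pics/w2.png')[80:400,160:480],(400,400))]))
E
```

```text
t: 5.05
ee_pos: [617.4, 10.1, 268.9]
orientation: [-0.974, -2.985, 0.001]
ft_force: [-0.2, -0.3, -2.7]
width: 14.0
grasp_force: 29.9
shift [-103.3 -254.    -1. ] turn [-0.001 -0.001 -0.002] t 5.05 q [-0.    0.38  1.62 -0.    1.14 -0.94]
shift [-103.5 -253.9  144. ] turn [-0.001 -0.001 -0.002] t 5.05 q [-0.    0.38  1.62 -0.    1.14 -0.94]
```

View pics/c2.png

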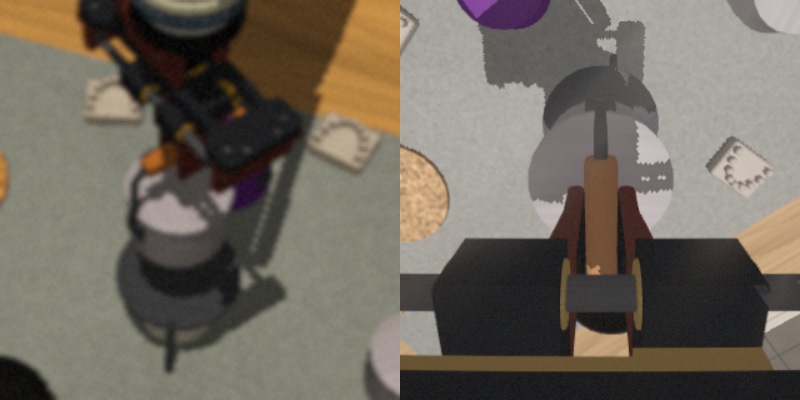

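The pot is off the stand and hanging upright from the fingers, with the stand empty below. Moving over the mat.

```bash
python3 -m inch '[[[-3,-6,0,0,0,0,0],[-8,-18,0,0,0,0,0],[-15,-37,0,0,0,0,0],[-25,-62,0,0,0,0,0],[-36,-88,0,0,0,0,0],[-47,-115,0,0,0,0,0],[-58,-142,0,0,0,0,0],[-69,-169,0,0,0,0,0],[-80,-195,0,0,0,0,0],[-89,-218,0,0,0,0,0],[-96,-236,0,0,0,0,0],[-101,-248,0,0,0,0,0],[-103,-253,0,0,0,0,0],[-103,-254,0,0,0,0,0],[-103,-254,0,0,0,0,0],[-103,-254,0,0,0,0,0]]]' | tail -c 600
python3 - <<'E'
from h import *
goal((551,-256,125),144)
d=snap('wrist','w3.png');t=snap('top','t3.png');s=snap('scene','s3.png')
im=cv2.imread('pics/s3.png')[120:270,180:330]
cv2.imwrite('pics/c3.png',np.hstack([cv2.resize(im,(400,400)),cv2.resize(cv2.imread('pics/w3.png')[80:400,160:480],(400,400))]))
print(proj(s,(551,-256,240)),proj(s,(551,-256,191)))
E
```

```text
t: 6.75
ee_pos: [551.4, -255.1, 269.7]
orientation: [-0.973, -2.987, -0.0]
ft_force: [0.2, 0.3, -2.2]
width: 14.0
grasp_force: 29.9
shift [ -0.2  -1.  144.7] turn [ 0.    -0.    -0.002] t 6.75 q [-0.45  0.37  1.65  0.    1.13 -1.39]
[233.65408292 128.73262273] [237.28219273 142.71458156]
```

View pics/c3.png

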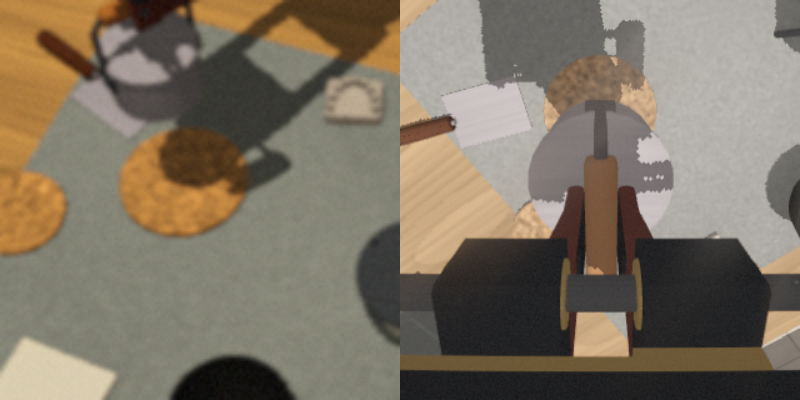

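The pot is upright in the fingers, and in the wrist view the mat is centred in line with it at about (600,100). Lowering, slow at the end.

```bash
python3 -m inch '[[[0,-1,8,0,0,0,0],[0,-1,24,0,0,0,0],[0,-1,44,0,0,0,0],[0,-1,64,0,0,0,0],[0,-1,84,0,0,0,0],[0,-1,104,0,0,0,0],[0,-1,120,0,0,0,0],[0,-1,130,0,0,0,0],[0,-1,137,0,0,0,0],[0,-1,141,0,0,0,0],[0,-1,143,0,0,0,0],[0,-1,144,0,0,0,0],[0,-1,144,0,0,0,0],[0,-1,144,0,0,0,0],[0,-1,144,0,0,0,0]]]' | tail -c 300
python3 -m inch '[[[0,0,0.5,0,0,0,0],[0,0,1,0,0,0,0],[0,0,1.5,0,0,0,0],[0,0,2,0,0,0,0],[0,0,2,0,0,0,0],[0,0,2,0,0,0,0]]]' | tail -c 300
```

```text
t: 8.4
ee_pos: [550.8, -256.7, 126.1]
orientation: [0.974, 2.986, -0.0]
ft_force: [-0.0, 0.1, -3.1]
width: 13.9
grasp_force: 29.9
t: 9.0
ee_pos: [550.6, -256.6, 123.6]
orientation: [-0.974, -2.987, -0.0]
ft_force: [0.7, 0.8, -2.8]
width: 13.6
grasp_force: 29.9
```

```bash
python3 -m inch '[[[0,0,0.5,0,0,0,0],[0,0,1,0,0,0,0],[0,0,1.5,0,0,0,0],[0,0,1.5,0,0,0,0],[0,0,1.5,0,0,0,0]]]' | tail -c 300
```

```text
t: 9.5
ee_pos: [550.8, -256.8, 122.5]
orientation: [0.974, 2.986, -0.0]
ft_force: [-2.3, -0.7, 2.6]
width: 13.6
grasp_force: 29.9
```

The force went from −2.8 to +2.6 N, so the pot is standing on the mat. Releasing and retreating.

```bash
python3 -m inch '[[[0,0,0,0,0,0,20],[0,0,0,0,0,0,40],[0,0,0,0,0,0,60],[0,0,0,0,0,0,60],[0,0,0,0,0,0,60],[0,0,0,0,0,0,60],[0,0,-10,0,0,0,60],[0,0,-25,0,0,0,60],[0,0,-45,0,0,0,60],[0,0,-75,0,0,0,60],[0,0,-105,0,0,0,60],[0,0,-135,0,0,0,60],[0,0,-150,0,0,0,60],[0,0,-150,0,0,0,60],[0,0,-150,0,0,0,60]]]' | tail -c 300
python3 - <<'E'
from h import *
d=snap('wrist','w4.png');s=snap('scene','s4.png')
print('pred grip/mat wrist',proj(d,(551,-256,123)),proj(d,(551,-256,8)),proj(d,(551,-256,74)))
im=cv2.imread('pics/s4.png')[100:280,180:480]
cv2.imwrite('pics/c4.png',np.hstack([cv2.resize(im,(400,240)),cv2.resize(cv2.imread('pics/w4.png')[80:320,120:520],(400,240))]))
E
```

```text
t: 11.0
ee_pos: [550.2, -256.4, 271.8]
orientation: [-0.974, -2.986, -0.0]
ft_force: [-1.1, -0.7, 0.5]
width: 52.7
grasp_force: 0.0
pred grip/mat wrist [321.50346892 191.8697782 ] [321.29953458 170.44814383] [321.40080588 181.08245808]
```

View pics/c4.png

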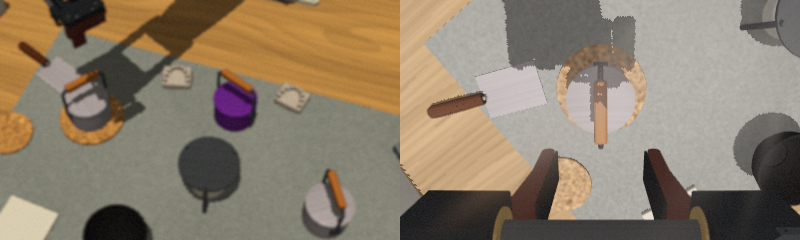

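The pot stands upright in the middle of the mat (mat centre at crop 601,90, image 321,170, as predicted). The fingers are clear and the other pot hasn't moved.

```bash
python3 -c "
from workcell import ctrl
print(ctrl.close_job())"
```

```text
the job is handed in; nothing more can be done
None
```

The wax pot is off the stand, standing upright and released in the middle of the cork mat; the other pot was left alone and the job is handed in at about 11 s, though the hand-in call returned no verdict.

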